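# Load the drying plate with vented specimen jars

### The job

Set up a drying run on the drying plate: turn the empty aluminium tray end for end so that its narrow nose leads, and slide it along the guide rails until it is fully home against the backstop. Then stand every square jar upright in a pocket of the docked tray and loosen each captive screw cap anticlockwise as far as its stop, so that the specimens can dry. Only when all jars are in and vented, turn the heat knob clockwise to its end stop; leave the small tools and the dish lying round the plate as they are.

Things in the scene. Friction and masses are not known exactly. Their poses are not given: they have to be found in the camera images.
- dryer: low drying plate fixed to the bench, 178 mm (x) by 253 mm (y). Origin at bench level under the centre of the docked tray; x is the way the tray slides in, away from the robot; z up. Dark deck, top 12 mm above the bench, x -92 to +86 mm. A grey control box 33 mm high at its left rear (x -18 to +86, y +94 to +160 mm) carries the heat knob
- dock (a point): on the deck, 12 mm above the bench, at the dryer's x = y = 0, axes as the dryer's: the docked tray's origin belongs here. Guide rails along x from -30 to +70 mm: 145 mm between inner faces, 17 mm high; lips 10 mm above the deck (126 mm apart) reach over the tray's flanges, so it cannot go in from above. Lead-ins from x = -57 mm, splayed to about 165 mm. Backstop face at x = +62 mm
- tray: loose aluminium tray, 0.38 kg, block 120 x 120 x 24 mm with four square pockets. Origin at the centre of the block's underside, z up, x towards its narrow nose. Bottom flanges along both sides, 6 mm thick, 140 mm over both, slide under the rail lips. Tail: end plate at x = -60 to -68 mm, 160 mm wide, too wide for the rails. Starts on the bench with its tail towards the dryer
- tray_grip (a point): black grip block in the middle of the tray, 30 mm long (tray x) by 14 mm thick (tray y), exposed from 24 to 51 mm above the underside; this point is on its axis, 40 mm above the underside. Pinch it across y
- tray_nose (a point): middle of the nose edge of the tray: x = +60 mm, 3 mm above its underside; reaches the backstop when home
- pocket0 (a point): middle of the floor of a tray pocket, at x = -34, y = -34 mm of the tray, 6 mm above its underside. Pocket 44.5 mm square, sides along the tray's x and y, 18 mm deep, 2 mm chamfer at the mouth; it keeps a jar from turning
- pocket1 (a point): middle of the floor of a tray pocket, at x = -34, y = 34 mm of the tray, 6 mm above its underside. Pocket 44.5 mm square, sides along the tray's x and y, 18 mm deep, 2 mm chamfer at the mouth; it keeps a jar from turning
- pocket2 (a point): middle of the floor of a tray pocket, at x = 34, y = -34 mm of the tray, 6 mm above its underside. Pocket 44.5 mm square, sides along the tray's x and y, 18 mm deep, 2 mm chamfer at the mouth; it keeps a jar from turning
- pocket3 (a point): middle of the floor of a tray pocket, at x = 34, y = 34 mm of the tray, 6 mm above its underside. Pocket 44.5 mm square, sides along the tray's x and y, 18 mm deep, 2 mm chamfer at the mouth; it keeps a jar from turning
- jar_a: square glass jar holding a cone, 0.14 kg: body 40 x 40 mm, 50 mm high, 74 mm high with its black cap; may be absent. Origin at the centre of its underside, z up, x and y square to its sides. Starts on the bench, where it would turn with its cap; any pocket, any of the four ways round will do
- cap_a (a joint): captive ribbed screw cap of jar_a, 37.6 mm across, 54 to 74 mm above the jar's underside when tight, turning about the jar's axis: 0 tight, growing anticlockwise seen from above to the stop at 2.2 rad, fully loose. Stays where left (friction 0.05 N m), rises 1.3 mm per rad, cannot come off. A white rib on top lies along the jar's -x when tight
- jar_b: square glass jar holding two pebbles, 0.14 kg: body 40 x 40 mm, 50 mm high, 74 mm high with its black cap; may be absent. Origin at the centre of its underside, z up, x and y square to its sides. Starts on the bench, where it would turn with its cap; any pocket, any of the four ways round will do
- cap_b (a joint): captive ribbed screw cap of jar_b, 37.6 mm across, 54 to 74 mm above the jar's underside when tight, turning about the jar's axis: 0 tight, growing anticlockwise seen from above to the stop at 2.2 rad, fully loose. Stays where left (friction 0.05 N m), rises 1.3 mm per rad, cannot come off. A white rib on top lies along the jar's -x when tight
- jar_c: square glass jar holding a seed pod, 0.14 kg: body 40 x 40 mm, 50 mm high, 74 mm high with its black cap; may be absent. Origin at the centre of its underside, z up, x and y square to its sides. Starts on the bench, where it would turn with its cap; any pocket, any of the four ways round will do
- cap_c (a joint): captive ribbed screw cap of jar_c, 37.6 mm across, 54 to 74 mm above the jar's underside when tight, turning about the jar's axis: 0 tight, growing anticlockwise seen from above to the stop at 2.2 rad, fully loose. Stays where left (friction 0.05 N m), rises 1.3 mm per rad, cannot come off. A white rib on top lies along the jar's -x when tight
- jar_d: square glass jar holding a pale shell, 0.14 kg: body 40 x 40 mm, 50 mm high, 74 mm high with its black cap; may be absent. Origin at the centre of its underside, z up, x and y square to its sides. Starts on the bench, where it would turn with its cap; any pocket, any of the four ways round will do
- cap_d (a joint): captive ribbed screw cap of jar_d, 37.6 mm across, 54 to 74 mm above the jar's underside when tight, turning about the jar's axis: 0 tight, growing anticlockwise seen from above to the stop at 2.2 rad, fully loose. Stays where left (friction 0.05 N m), rises 1.3 mm per rad, cannot come off. A white rib on top lies along the jar's -x when tight
- heat (a joint): heat knob on the control box: 0 = off, growing clockwise seen from above to the end stop at 2.4 rad = full; stays where it is left (friction 0.04 N m)
- heat_grip (a point): on the knob's axis at the height to grip its bar, 70 mm above the bench; the bar is 38 mm long along this point's x, 14 mm thick, and turns with the knob; its top is 7 mm higher. A white line on top marks the bar's -x end
- needle: mounted needle with wooden handle, 145 mm long, on the papers (8 mm thick) at the left; bystander, origin under its middle
- brush: flat dusting brush, 152 mm long, on the same papers; bystander, origin under its middle
- dish: glass petri dish, 62 mm across, 14 mm high, on the bench; bystander, origin under its middle
- tweezers: steel forceps, 132 mm long, on the bench; bystander, origin under its middle

How it is judged (in metres and radians):
On the way, in this order (a step that is already met when the one before it is completed fails the run):
1. the tray is fully home in the guide rails (x of tray_nose in the frame of dock above 0.056 m and z of tray_nose in the frame of dock below 0.008 m and horizontal distance between tray and dock below 0.008 m), for 0.3 s.
2. every jar stands in a pocket of the docked tray with its cap loosened to the stop (all of step 1 and (distance between jar_a and pocket0 below 0.008 m or distance between jar_a and pocket1 below 0.008 m or distance between jar_a and pocket2 below 0.008 m or distance between jar_a and pocket3 below 0.008 m) and angle between each of jar_a, jar_b, jar_c, jar_d's own z axis and vertical below 0.2 rad and (distance between jar_b and pocket0 below 0.008 m or distance between jar_b and pocket1 below 0.008 m or distance between jar_b and pocket2 below 0.008 m or distance between jar_b and pocket3 below 0.008 m) and (distance between jar_c and pocket0 below 0.008 m or distance between jar_c and pocket1 below 0.008 m or distance between jar_c and pocket2 below 0.008 m or distance between jar_c and pocket3 below 0.008 m) and (distance between jar_d and pocket0 below 0.008 m or distance between jar_d and pocket1 below 0.008 m or distance between jar_d and pocket2 below 0.008 m or distance between jar_d and pocket3 below 0.008 m) and value of joint each of cap_a, cap_b, cap_c, cap_d above 1.95 rad), for 0.2 s.
3. the heat knob is at its clockwise end stop (value of joint heat above 2.25 rad), for 0.2 s.
At the end, for the whole second after the job is handed in: tray home in the rails (nose within 6 mm of the backstop, underside on the deck), every present jar upright in a tray pocket (base within 8 mm, tilted less than 0.2 rad of the middle of the pocket floor), every cap turned to at least 1.95 of its 2.2 rad, heat knob at least 2.25 of its 2.4 rad (all of step 2 and value of joint heat above 2.25 rad); the robot touches nothing.
It fails at once if the mounted needle is pushed more than 4 cm from where it lay (distance of needle from where it was at the start of the episode above 0.04 m).
It fails at once if the dusting brush is pushed more than 4 cm from where it lay (distance of brush from where it was at the start of the episode above 0.04 m).
It fails at once if the petri dish is pushed more than 4 cm from where it lay (distance of dish from where it was at the start of the episode above 0.04 m).
It fails at once if the forceps is pushed more than 4 cm from where it lay (distance of tweezers from where it was at the start of the episode above 0.04 m).
Of jar_a, jar_b, jar_c, jar_d only 2 to 3 are there at a start; the rules pass over those that are not, and their reading is None.
At some moment in a run one of jar_a, jar_b, jar_c, jar_d may be knocked a few centimetres aside while the robot is not near it.
Once in a run the grip may slacken for a moment while it holds something.
It also fails if it takes over 210 s, if anything falls off the work surface, if the arm or the gripper's body presses on something with over 40 N, if the wrist force passes 120 N, or if a joint passes its speed limit or range.

### The arm

A 6-joint arm with a two-finger parallel gripper is mounted at the origin on a cart in front of the work surface, level with it; the furniture and walls round the work are solid. World frame = base frame: x ahead of the robot, y to its left, z up, the work surface at z = 0. Lengths are in mm, angles in rad, forces in N, time in s.
With the tool pointing down it reaches from about 325 to 775 mm from the base axis. Payload 5.5 kg.
Tool frame: the origin (TCP) lies at the very end of the fingers, on their centre line; the grasp point (between the pads) lies 19 mm behind it (robot.grip_point_offset is the distance from the TCP to the grasp point, in mm); z points along the fingers, y is the line along which they close (so a half turn about z gives the same grasp; the last joint's range is limited). The gripper opens to 88 mm and grips with 3 to 60 N. Pads are 20 mm wide; open, the fingers measure 115 mm over their backs; the gripper's body (75 mm by 178 mm) begins 61 mm behind the grasp point.
Start: joints at [-1.397, 0.091, 1.231, -0, 1.82, -0.057], TCP at [137.252, -584.105, 222.631] pointing down, gripper open.
Joint ranges: [-2.87, 2.87], [-0.86, 2.18], [0.17, 2.46], [-1.51, 4.65], [0.06, 2.69], [-2.65, 2.65]. Speed limits (rad/s): [2.57, 2.57, 3.01, 3.14, 3.14, 3.14].

### API

Orientations are given as a 3x3 rotation matrix whose columns are the frame's x, y, z axes.
In Python, from station import robot, set_gripper, planner, status, eyes, order, outline_of, spot_point gives the robot as it stands. Calls block until the motion is done:
- robot.move_to(position, orientation): joint-space move of the TCP to a pose.
- robot.movel(position, rot=None, v=150): straight line of the TCP; rot=None keeps the orientation; v is the mean speed in mm/s.
- robot.movej(angles): joint-space move.
- set_gripper(opening): finger opening in mm; the grip force is fixed at half the most; returns when the fingers have stopped.
- robot.dwell(seconds).
- planner.solve_ik(position, orientation): joint angles nearest the present ones, or None.
- status.state(): the state.
- eyes.read_camera(name): name is "scene" or "top" or "wrist"; returns (picture, depth): 400x640x3 uint8, red, green, blue; 400x640 float32, mm along the optical axis (not along the pixel's ray), 0 where there is no reading.
- eyes.calibration(name): a dict with "fx", "fy", "cx", "cy" (pixels), "dist" ([k1, k2, p1, p2, k3] as OpenCV has them; the pictures are not rectified), "xyz" and "orientation" of the camera in the world; the wrist camera has in their place "T_tool_cam" (4x4, takes a point from camera to tool coordinates, whose origin is the TCP and whose axes are the flange's). Camera axes: x right, y up, looking along -z (the intrinsics and any distortion apply to the point x, -y, -z); pixel columns grow to the right and rows downward; lengths in mm; the calibration is good to about 2 mm. A picture is of the moment at which its call begins: read the wrist's pose just before it. calibration takes no time and is no camera call.
A pose or a line that the arm cannot do raises robot.PlanningError and nothing moves.
- order.finish_job(): hands the job in; it is judged then, once.
Trained networks look in the newest picture that a camera, given by its name, has taken for a name from the list of things; names that differ only in an ending like _2 or _b are one class to them, and where a whole thing is asked for, a point or a joint stands for the part that bears it (a point fixed in the world has none). Each returns a list of dicts, best first, with "conf" (0 to 1); they miss things now and then, are a little off and sometimes report something else, mostly with a low value. They report only what shows in the picture. A call takes as long as a camera call.
- outline_of(camera, target): "mask" (400x640 bool, what is visible of it) and "box" ([left, top, right, bottom] in pixels, round what is visible of it).
- spot_point(camera, target): "centre" ([column, row] in pixels: a listed point, or the origin of a listed thing).
The state is a dict: "time": time; "joint_pos": joint angles; "dq": joint speeds; "tau": joint torques, N m; "tool_pos": TCP position; "orientation": TCP orientation; "force": force on the tool from outside, world axes, zero at the start; "torque": the same for the moment, N m; "width": finger opening in mm; "grasp_force": force on a finger pad.
Only numpy, scipy, OpenCV 4.12 (cv2) and the standard library are available. Lean on these libraries where they do the work, as an engineer would, in place of code of your own. Each camera call takes 0.05 s, during which the arm holds its last target. There are 200 camera calls.

## Working session

There is one attempt and no reset: what is moved stays moved. The work goes in short steps, each a Python script; the robot and the scene stay as the last script left them, time stands still between calls to the robot, and variables do not carry over. Pictures are saved under pics/ and viewed, at most 14 in all, crops included, and the job is handed in when it is done.

```bash
ls; mkdir -p pics; cat > h.py <<'E'
import numpy as np, cv2
from station import robot,set_gripper,planner,status,eyes,order,outline_of,spot_point
def cam(name):
    c=eyes.calibration(name)
    K=np.array([[c['fx'],0,c['cx']],[0,c['fy'],c['cy']],[0,0,1.]]);D=np.array(c['dist'],float)
    if name=='wrist':
        s=status.state();T=np.eye(4);T[:3,:3]=np.array(s['orientation']);T[:3,3]=s['tool_pos']
        T=T@np.array(c['T_tool_cam']);return K,D,T[:3,:3],T[:3,3]
    return K,D,np.array(c['orientation']),np.array(c['xyz'])
def shoot(name,fn=None):
    C=cam(name);p,d=eyes.read_camera(name)
    if fn: cv2.imwrite('pics/'+fn,p[:,:,::-1])
    return C,p,d
def rays(C,px):
    K,D,R,t=C
    u=cv2.undistortPoints(np.array(px,float).reshape(-1,1,2),K,D)[:,0]
    return np.c_[u[:,0],-u[:,1],-np.ones(len(u))]
def atz(C,px,z):
    r=rays(C,px)@C[2].T
    return C[3]+r*((z-C[3][2])/r[:,2])[:,None]
def cloud(C,d,mask):
    v,u=np.nonzero(mask&(d>0)); r=rays(C,np.c_[u,v])
    return C[3]+(r*d[v,u][:,None])@C[2].T,np.c_[u,v]
def tri(Cs,pxs):
    A=np.zeros((3,3));b=np.zeros(3)
    for C,p in zip(Cs,pxs):
        r=(rays(C,[p])@C[2].T)[0];r/=np.linalg.norm(r);P=np.eye(3)-np.outer(r,r);A+=P;b+=P@C[3]
    return np.linalg.solve(A,b)
def down(a):  # tool down, closing line y at yaw a+90deg: tool x along a
    c,s=np.cos(a),np.sin(a);return np.array([[c,s,0],[s,-c,0],[0,0,-1.]])
E
python3 - <<'E'
from h import *
for n in('top','scene'):
    C,p,d=shoot(n,n+'0.png'); print(n,C[3].round(),C[2].round(2).tolist())
    for t in('tray','jar_a','dryer','tray_grip','tray_nose','heat_grip','needle','brush','dish','tweezers'):
        o=outline_of(n,t) if t in('jar_a','dish','tray') else []; s=spot_point(n,t)
        print(t,[(np.round(x['box']).tolist(),round(x['conf'],2)) for x in o],[(np.round(x['centre'],1).tolist(),round(x['conf'],2)) for x in s])
s=status.state();print(s['time'],np.array(s['orientation']).round(3).tolist(),s['force'])
E
```

```text
pics
station.py
top [544. -36. 968.] [[-0.01, 1.0, -0.05], [-1.0, -0.01, -0.01], [-0.02, 0.05, 1.0]]
tray [([342.0, 235.0, 418.0, 304.0], 0.74)] [([380.3, 270.1], 0.6)]
jar_a [([273.0, 264.0, 299.0, 290.0], 0.87), ([251.0, 186.0, 273.0, 206.0], 0.65)] [([262.7, 194.3], 0.98), ([283.9, 273.4], 0.65)]
dryer [] [([363.2, 175.3], 0.83)]
tray_grip [] [([383.3, 273.1], 0.95)]
tray_nose [] [([389.0, 295.2], 0.95)]
heat_grip [] [([302.6, 165.4], 0.57)]
needle [] [([236.2, 172.7], 0.52)]
brush [] [([235.9, 245.5], 0.88), ([263.3, 197.7], 0.19)]
dish [([314.0, 94.0, 339.0, 122.0], 0.84)] [([328.3, 107.7], 0.63)]
tweezers [] [([293.9, 308.1], 0.62)]
scene [119. 141. 899.] [[-0.29, 0.83, -0.48], [-0.96, -0.25, 0.16], [0.01, 0.5, 0.87]]
tray [([353.0, 209.0, 438.0, 287.0], 0.58), ([306.0, 261.0, 325.0, 279.0], 0.53)] [([398.2, 249.3], 0.75)]
jar_a [([301.0, 256.0, 328.0, 291.0], 0.85), ([261.0, 194.0, 283.0, 225.0], 0.68)] [([314.8, 276.8], 0.75), ([270.6, 216.3], 0.66)]
dryer [] [([393.9, 269.8], 0.67), ([355.8, 177.8], 0.65)]
tray_grip [] [([401.1, 238.7], 0.7)]
tray_nose [] [([409.4, 272.6], 0.62)]
heat_grip [] [([303.7, 167.0], 0.48)]
needle [] [([239.6, 202.6], 0.56)]
brush [] [([253.7, 265.0], 0.59)]
dish [([296.0, 129.0, 321.0, 147.0], 0.56)] [([307.9, 140.0], 0.88), ([271.7, 218.0], 0.7)]
tweezers [] [([322.8, 307.1], 0.68)]
1.4 [[0.973, 0.229, -0.0], [0.229, -0.973, 0.0], [-0.0, -0.0, -1.0]] [-0.87037989  0.73024575  0.14023365]
```

```bash
python3 - <<'E'
import cv2
a=cv2.imread('pics/top0.png');cv2.imwrite('pics/top0c.png',cv2.resize(a[60:340,190:510],None,fx=2.1,fy=2.1,interpolation=cv2.INTER_CUBIC))
E
```

```text
(no output)
```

View pics/top0c.png

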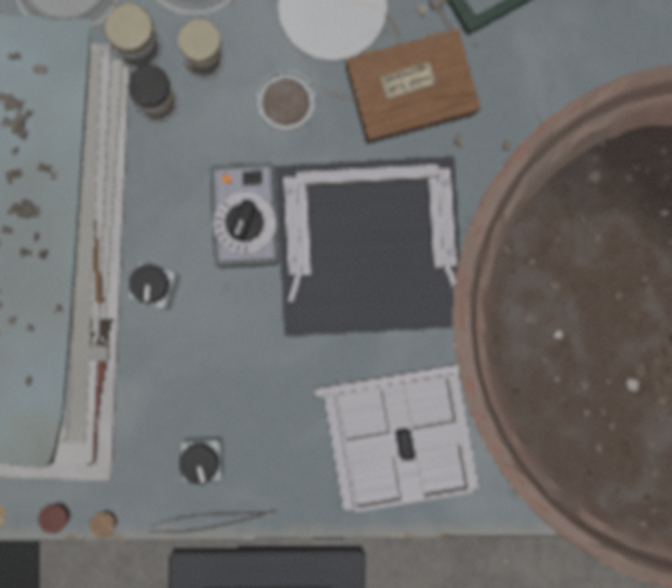

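View pics/scene0.png

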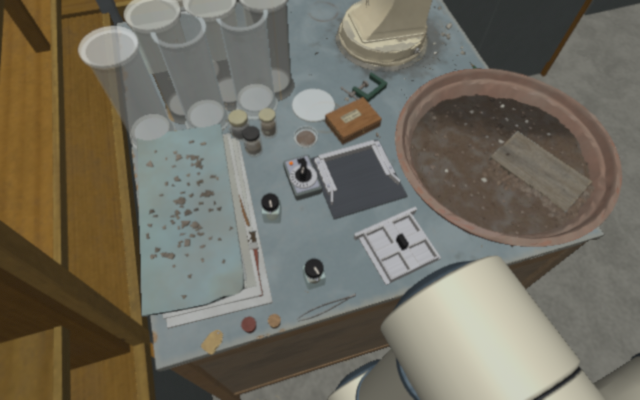

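The top view shows two jars, at pixels (262,194) and (284,273). The tray is at (380,270) with its tail toward the dryer, and the knob is at (303,166). A tall clay pot stands close on the right. Next I'll get rough positions and the pot's height.

```bash
python3 - <<'E'
from h import *
Cs={};
pts={}
for n in('top','scene'):
    C,p,d=shoot(n);Cs[n]=C
    P,uv=cloud(C,d,np.ones_like(d,bool))
    print(n,len(P))
    def q(u,v,r=2):
        m=(abs(uv-np.array([u,v]))<=r).all(1);return np.median(P[m],0).round(1)
    L={'top':dict(jar1=(262,194),jar2=(284,273),grip=(383,271),knob=(305,165),dish=(326,107),deck=(365,180),bench=(330,240),potrimL=(409,215),potin=(470,220),railL=(330,165),railR=(400,165),trayTL=(346,246),brush=(238,220),cup=(262,102),book=(380,105),box=(304,180)),
       'scene':dict(jar1=(270,205),jar2=(314,267),pot=(407,190))}[n]
    for k,v in L.items(): print(k,q(*v))
T=Cs['top'];S=Cs['scene']
print('grip tri',tri([T,S],[(383.3,271.5),(401.1,238.7)]))
E
```

```text
top 254951
jar1 [606.2  92.2  73.7]
jar2 [446.8  48.4  73.2]
grip [ 446.8 -153.3   50.5]
knob [664.3   4.4  76.4]
dish [801.2 -39.7   6.8]
deck [ 638.7 -122.6   11.8]
bench [ 5.094e+02 -4.550e+01  2.000e-01]
potrimL [ 559.8 -193.5  130. ]
potin [ 549.5 -316.4  103.9]
railL [670.1 -46.9  28.5]
railR [ 668.4 -196.1   27.6]
trayTL [497.4 -79.2  23. ]
brush [554.7 153.1  14.8]
cup [795.7  91.8  73. ]
book [ 797.4 -155.    33. ]
box [637.5   8.4  36.8]
scene 254978
jar1 [592.2  97.6  74. ]
jar2 [429.3  47.4  74.1]
pot [ 581.1 -230.8   -0.7]
grip tri [ 446.21844797 -152.67637074   49.20317372]
```

```bash
python3 - <<'E'
from h import *
C,p,d=shoot('top')
P,uv=cloud(C,d,np.ones_like(d,bool))
m=(P[:,1]<-100)&(P[:,2]>45)&(P[:,0]<800)&(P[:,0]>300)
Q=P[m]
for x in range(320,800,30):
    s=Q[(abs(Q[:,0]-x)<6)]
    out=[]
    for z in(50,80,100,110,120,128):
        t=s[s[:,2]>z]; out.append((z,round(np.percentile(t[:,1],99.5))) if len(t)>5 else None)
    print(x,len(s),out,s[:,2].max().round() if len(s) else '')
E
```

```text
320 95 [(50, -377), (80, -377), (100, -377), (110, -377), (120, -377), (128, -386)] 130.0
350 935 [(50, -309), (80, -309), (100, -309), (110, -308), (120, -306), (128, -305)] 139.0
380 1120 [(50, -268), (80, -268), (100, -267), (110, -266), (120, -265), (128, -265)] 141.0
410 1267 [(50, -241), (80, -241), (100, -239), (110, -239), (120, -239), (128, -239)] 137.0
440 1440 [(50, -153), (80, -221), (100, -220), (110, -220), (120, -219), (128, -219)] 140.0
470 1432 [(50, -207), (80, -207), (100, -206), (110, -206), (120, -205), (128, -204)] 139.0
500 1407 [(50, -197), (80, -197), (100, -196), (110, -196), (120, -195), (128, -195)] 138.0
530 1434 [(50, -191), (80, -191), (100, -190), (110, -190), (120, -190), (128, -191)] 137.0
560 1448 [(50, -189), (80, -189), (100, -188), (110, -187), (120, -187), (128, -189)] 135.0
590 1423 [(50, -191), (80, -191), (100, -189), (110, -189), (120, -189), (128, -191)] 138.0
620 1408 [(50, -196), (80, -196), (100, -194), (110, -194), (120, -194), (128, -196)] 136.0
650 1380 [(50, -205), (80, -205), (100, -204), (110, -204), (120, -203), (128, -205)] 135.0
680 1322 [(50, -220), (80, -219), (100, -217), (110, -217), (120, -216), (128, -218)] 136.0
710 1197 [(50, -239), (80, -239), (100, -237), (110, -237), (120, -237), (128, -238)] 137.0
740 1103 [(50, -266), (80, -266), (100, -265), (110, -264), (120, -264), (128, -264)] 140.0
770 869 [(50, -308), (80, -308), (100, -308), (110, -308), (120, -306), (128, -307)] 141.0
```

The pot rim is about 137 mm high and reaches y≈-188. That means the wide side of the gripper body has to lie along x near the tray and dock. Next come close wrist views.

```bash
python3 - <<'E'
from h import *
import pickle
c=eyes.calibration('wrist');print({k:np.array(v).round(3).tolist() for k,v in c.items()})
out={}
R=down(0)
for n,(x,y,z) in dict(tray=(470,-110,300),dryer=(610,-90,300),jar2=(440,20,260),jar1=(590,60,260)).items():
    ok=None
    for a in(0,np.pi/2,-np.pi/2,np.pi):
        q=planner.solve_ik([x,y,z],down(a)); 
        if q is not None: print(n,a,np.round(q,2))
    robot.move_to([x,y,z],down(0)); robot.dwell(.3)
    C,p,d=shoot('wrist','w_%s.png'%n); out[n]=(C,p,d)
    print(n,status.state()['time'],C[3].round(),atz(C,[(0,0),(639,0),(639,399),(0,399)],20).round().tolist())
    for t in('jar_a','tray_grip','tray_nose','heat_grip','dock','tray','pocket0'):
        print(t,[(np.round(s['centre'],1).tolist(),round(s['conf'],2)) for s in spot_point('wrist',t)])
pickle.dump(out,open('w.pkl','wb'))
E
```

```text
{'fx': 339.409, 'fy': 339.409, 'cx': 321.123, 'cy': 199.928, 'dist': [-0.039, 0.0, 0.0, 0.0, 0.0], 'T_tool_cam': [[-0.001, 0.952, 0.306, 85.62], [1.0, 0.001, -0.0, 0.065], [-0.001, 0.306, -0.952, -162.125], [0.0, 0.0, 0.0, 1.0]]}
tray 0 [-0.3  -0.19  1.37 -0.    1.97  1.27]
tray 1.5707963267948966 [-0.3  -0.19  1.37 -0.    1.97 -0.3 ]
tray 3.141592653589793 [-0.3  -0.19  1.37 -0.    1.97 -1.87]
tray 4.0 [ 556. -110.  462.] [[667.0, 276.0, 20.0], [666.0, -494.0, 20.0], [35.0, -684.0, 20.0], [36.0, 471.0, 20.0]]
jar_a [([157.3, 49.9], 0.7), ([211.3, 182.2], 0.57)]
tray_grip [([356.7, 180.3], 0.83)]
tray_nose []
heat_grip []
dock [([331.4, 10.0], 0.76)]
tray [([354.6, 176.6], 0.81)]
pocket0 [([326.0, 153.9], 0.92), ([383.5, 194.3], 0.89), ([160.5, 49.8], 0.67), ([332.4, 198.6], 0.62), ([373.8, 146.0], 0.61)]
dryer 0 [-0.2   0.17  1.01 -0.    1.96  1.37]
dryer 1.5707963267948966 [-0.2   0.17  1.01 -0.    1.96 -0.2 ]
dryer 3.141592653589793 [-0.2   0.17  1.01 -0.    1.96 -1.77]
dryer 5.325 [695. -90. 464.] [[807.0, 298.0, 20.0], [806.0, -475.0, 20.0], [174.0, -665.0, 20.0], [176.0, 491.0,
[... 948 characters left out ...]
34.2, 135.8], 0.79), ([490.3, 179.5], 0.79), ([485.1, 128.1], 0.63)]
jar1 0 [ 0.04  0.08  1.17 -0.    1.89  1.61]
jar1 1.5707963267948966 [ 0.04  0.08  1.17 -0.    1.89  0.04]
jar1 3.141592653589793 [ 0.04  0.08  1.17 -0.    1.89 -1.53]
jar1 8.2333 [675.  60. 424.] [[777.0, 413.0, 20.0], [776.0, -290.0, 20.0], [201.0, -463.0, 20.0], [202.0, 589.0, 20.0]]
jar_a [([329.4, 270.3], 0.9), ([291.6, 149.8], 0.6)]
tray_grip [([485.6, 278.0], 0.69)]
tray_nose [([475.7, 298.1], 0.63)]
heat_grip [([376.9, 99.2], 0.75)]
dock [([473.3, 113.5], 0.9)]
tray [([471.5, 265.2], 0.86), ([243.9, 231.0], 0.58)]
pocket0 [([453.7, 287.6], 0.96), ([501.8, 285.1], 0.8), ([500.7, 240.2], 0.61), ([449.5, 244.7], 0.59)]
```

```bash
python3 - <<'E'
from h import *
import pickle
W=pickle.load(open('w.pkl','rb'))
def rect(Q):
    (c,s,a)=cv2.minAreaRect(Q[:,:2].astype(np.float32)); return np.round(c,1),np.round(s,1),round(a,1)
def box(P,x0,x1,y0,y1,z0,z1): return P[(P[:,0]>x0)&(P[:,0]<x1)&(P[:,1]>y0)&(P[:,1]<y1)&(P[:,2]>z0)&(P[:,2]<z1)]
for n,(C,p,d) in W.items():
    P,uv=cloud(C,d,np.ones_like(d,bool))
    print('==',n)
    g=box(P,400,500,-200,-100,44,60);
    if len(g)>20: print('grip',len(g),rect(g),np.median(g[:,2]).round(1))
    for nm,(x,y) in dict(j1=(600,95),j2=(440,50),knob=(664,4)).items():
        g=box(P,x-35,x+35,y-35,y+35,66,85)
        if len(g)>20:print(nm,len(g),g[:,:2].mean(0).round(1),cv2.minEnclosingCircle(g[:,:2].astype(np.float32)),np.median(g[:,2]).round(1),rect(g) if nm=='knob' else '')
    g=box(P,350,530,-245,-60,20,28)
    if len(g)>50:print('block',len(g),rect(g),np.median(g[:,2]).round(1))
    g=box(P,540,740,-230,-10,25,33);
    for nm,(y0,y1) in dict(L=(-75,-30),R=(-215,-180)).items():
        h=box(g,600,690,y0,y1,25,33)
        if len(h)>20:
            print('rail',nm,len(h),rect(h),np.median(h[:,2]).round(1),'inner edge fit',[(x,np.round(np.percentile(h[abs(h[:,0]-x)<8][:,1],[3,97]),1).tolist()) for x in(620,650,680)])
    h=box(P,690,740,-180,-70,15,45)
    if len(h)>20: print('backstop',rect(h),np.median(h[:,2]).round(1),[(y,np.percentile(h[abs(h[:,1]-y)<8][:,0],[2,50]).round(1).tolist()) for y in(-160,-120,-85)])
    h=box(P,540,720,-190,-60,9,15); 
    if len(h)>50: print('deck near edge',[(y,np.percentile(h[abs(h[:,1]-y)<8][:,0],1).round(1)) for y in(-170,-140,-110,-80)],np.median(h[:,2]).round(1))
cr=[('dryer',90,330,140,440),('jar2',110,230,250,370),('jar1',90,210,240,360),('jar1',210,330,270,390)]
ims=[cv2.resize(W[n][1][a:b,c:e,::-1],(400,300),interpolation=cv2.INTER_CUBIC) for n,a,b,c,e in cr]
cv2.imwrite('pics/mosaic.png',np.vstack([np.hstack(ims[:2]),np.hstack(ims[2:])]))
E
```

```text
== tray
grip 262 (array([ 446.8, -154.7]), array([30.1, 14. ]), 9.0) 50.5
j1 1131 [606.1  93.3] ((606.5137329101562, 95.92501068115234), 20.32801055908203) 74.2 
j2 755 [433.7  46.2] ((432.56805419921875, 47.01646423339844), 19.01167869567871) 74.0 
block 4136 (array([ 449.1, -150.1]), array([128.3, 151.1]), 9.0) 23.8Traceback (most recent call last):
  File "<stdin>", line 21, in <module>
    return _quantile_unchecked(
        a, q, axis, out, overwrite_input, method, keepdims, weights)
    return _ureduce(a,
                    func=_quantile_ureduce_func,
    ...<5 lines>...
                    overwrite_input=overwrite_input,
                    method=method)
    r = func(a, **kwargs)
    result = _quantile(arr,
                       quantiles=q,
    ...<2 lines>...
                       out=out,
                       weights=wgt)
    slices_having_nans = np.isnan(arr[-1, ...])
                                  ~~~^^^^^^^^^
IndexError: index -1 is out of bounds for axis 0 with size 0
```

```bash
cat >> h.py <<'E'
def rect(Q):
    (c,s,a)=cv2.minAreaRect(np.asarray(Q)[:,:2].astype(np.float32)); return np.round(c,1),np.round(s,1),round(a,1)
def box(P,x0,x1,y0,y1,z0,z1): return P[(P[:,0]>x0)&(P[:,0]<x1)&(P[:,1]>y0)&(P[:,1]<y1)&(P[:,2]>z0)&(P[:,2]<z1)]
E
python3 - <<'E'
from h import *
import pickle
W=pickle.load(open('w.pkl','rb'))
pc=lambda v,q: np.percentile(v,q).round(1).tolist() if len(v)>8 else None
for n,(C,p,d) in W.items():
    P,uv=cloud(C,d,np.ones_like(d,bool))
    print('==',n)
    g=box(P,400,500,-200,-100,44,60)
    if len(g)>20: print('grip',len(g),rect(g),np.median(g[:,2]).round(1))
    for nm,(x,y) in dict(j1=(600,95),j2=(440,50),knob=(664,4)).items():
        g=box(P,x-35,x+35,y-35,y+35,72,85)
        if len(g)>20:print(nm,len(g),g[:,:2].mean(0).round(1),np.round(cv2.minEnclosingCircle(g[:,:2].astype(np.float32))[0],1),np.median(g[:,2]).round(1),rect(g))
        if nm!='knob':
            g=box(P,x-45,x+45,y-45,y+45,3,62)
            if len(g)>20:print('  body',len(g),rect(g))
    for nm,(y0,y1) in dict(L=(-75,-30),R=(-215,-180)).items():
        h=box(P,600,700,y0,y1,26,32)
        print('rail',nm,len(h),[(x,pc(h[abs(h[:,0]-x)<8][:,1],[3,97])) for x in(620,650,680)])
    h=box(P,690,740,-180,-70,15,45)
    print('backstop',[(y,pc(h[abs(h[:,1]-y)<8][:,0],[2,50])) for y in(-160,-120,-85)],np.median(h[:,2]).round(1) if len(h) else '')
    h=box(P,540,720,-190,-60,9,15)
    print('deck near edge',[(y,pc(h[abs(h[:,1]-y)<8][:,0],1)) for y in(-170,-140,-110,-80)])
cr=[('dryer',90,330,140,440),('jar2',110,230,250,370),('jar1',90,210,240,360),('jar1',210,330,270,390)]
ims=[cv2.resize(W[n][1][a:b,c:e,::-1],(400,300),interpolation=cv2.INTER_CUBIC) for n,a,b,c,e in cr]
cv2.imwrite('pics/mosaic.png',np.vstack([np.hstack(ims[:2]),np.hstack(ims[2:])]))
E
```

```text
== tray
grip 262 (array([ 446.8, -154.7]), array([30.1, 14. ]), 9.0) 50.5
j1 984 [606.4  94.8] [606.2  95.1] 74.4 (array([606.4,  95. ]), array([35.9, 35.9]), 0.5)
  body 1139 (array([600. , 105.4]), array([69. , 89.8]), 89.7)
j2 667 [432.8  47.2] [432.8  47.1] 74.1 (array([432.5,  47.2]), array([35. , 35.8]), 29.1)
  body 780 (array([432.8,  47. ]), array([38.7, 39.5]), 2.2)
rail L 783 [(620, [-62.2, -41.7]), (650, [-60.9, -30.5]), (680, None)]
rail R 663 [(620, [-209.6, -190.0]), (650, [-208.0, -188.8]), (680, None)]
backstop [(-160, None), (-120, None), (-85, None)] 
deck near edge [(-170, 560.6), (-140, 560.0), (-110, 558.1), (-80, 557.0)]
== dryer
grip 189 (array([ 447.3, -154.1]), array([29.9, 13.8]), 3.9) 50.3
j1 774 [606.7  95. ] [605.8  95.1] 74.3 (array([606.4,  95.7]), array([36.8, 37.9]), 9.2)
  body 1011 (array([600. , 105.9]), array([89.2, 68. ]), 0.0)
j2 29 [426.1  33.2] [426.4  34.1] 74.2 (array([425.8,  32.9]), array([ 3.5, 21.1]), 65.4)
  body 214 (array([432.8,  29.7]), array([ 6.4, 40.3]), 87.4)
knob 439 [669.2   2.2] [668.5   2.6] 76.7 (array([668.6,   3.1]), arr
[... 1088 characters left out ...]
  95.5] 74.2 (array([606.8,  95.4]), array([35.7, 35.3]), 88.3)
  body 753 (array([600. , 105.7]), array([68.6, 89.9]), 89.9)
j2 651 [433.2  47.6] [432.7  47.3] 74.2 (array([432.5,  47.6]), array([37.1, 36.4]), 8.8)
  body 809 (array([443.8,  48. ]), array([19.9, 40. ]), 1.1)
knob 567 [668.9   3.9] [668.6   3.8] 76.8 (array([668.6,   3.5]), array([14.2, 38.5]), 67.9)
rail L 1483 [(620, [-61.4, -40.6]), (650, [-60.8, -39.5]), (680, [-59.6, -38.9])]
rail R 1389 [(620, [-208.4, -189.1]), (650, [-208.2, -188.0]), (680, [-207.2, -186.7])]
backstop [(-160, [713.0, 718.7]), (-120, [711.2, 717.1]), (-85, [710.4, 715.6])] 31.9
deck near edge [(-170, 561.4), (-140, 560.4), (-110, 559.9), (-80, 558.8)]
```

View pics/mosaic.png

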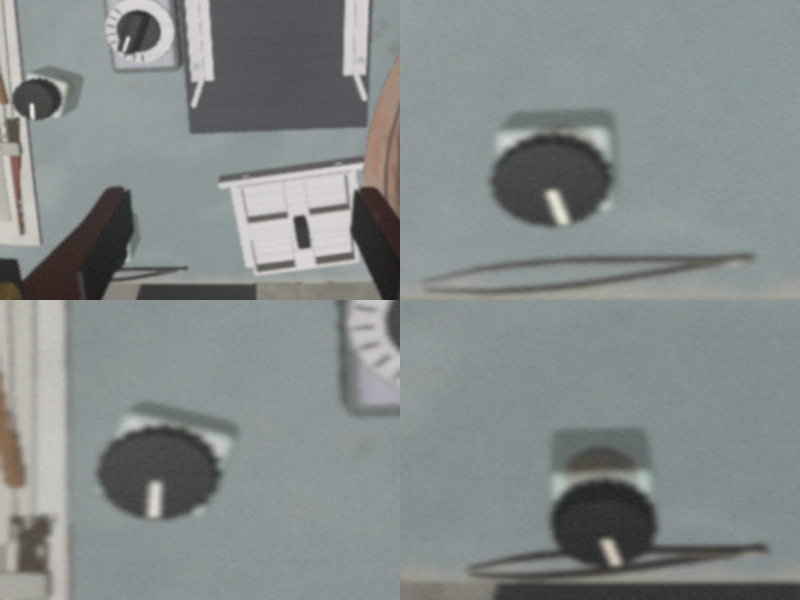

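```bash
cat >> h.py <<'E'
def st(msg=''):
    s=status.state();print(msg,'t',round(s['time'],1),'pos',np.round(s['tool_pos'],1).tolist(),'w',round(s['width'],1),'gf',round(s['grasp_force'],1),'F',np.round(s['force'],1).tolist(),'Tq',np.round(s['torque'],2).tolist(),'q6',round(s['joint_pos'][5],2));return s
E
python3 - <<'E'
from h import *
a=np.radians(-76.5)
print(planner.solve_ik([446.5,-154,160],down(a)))
robot.move_to([446.5,-154,160],down(a)); st()
set_gripper(50)
robot.movel([446.5,-154,27],v=100); st('down')
set_gripper(20); st('grip')
robot.movel([446.5,-154,100],v=80); robot.dwell(.3); st('lift')
# move away to intermediate free spot and turn
b=np.radians(93)
for f,(x,y,z,ang) in enumerate([(470,-110,120,-30),(490,-115,120,40),(510,-130,120,93)]):
    robot.move_to([x,y,z],down(np.radians(ang))); 
robot.dwell(.3); st('turned')
C,p,d=shoot('wrist','tray_held.png')
P,uv=cloud(C,d,np.ones_like(d,bool))
g=P[(P[:,2]>75)&(P[:,2]<130)&(P[:,0]<640)&(P[:,1]>-215)]
print(len(g),np.percentile(g[:,2],[5,50,95]).round(1))
E
```

```text
[-4.04177181e-01 -2.59759717e-01  1.67280166e+00 -4.44089210e-16
  1.72855071e+00  2.50179602e+00]
 t 9.7 pos [447.1, -153.7, 160.7] w 88.1 gf 0.0 F [0.4, 0.5, -0.2] Tq [0.09, -0.13, 0.06] q6 2.5
down t 11.9 pos [447.0, -154.2, 27.8] w 50.0 gf 0.0 F [-0.1, -0.6, 0.1] Tq [0.07, -0.01, -0.03] q6 2.5
grip t 12.3 pos [446.4, -154.2, 27.3] w 30.2 gf 30.0 F [-1.7, 0.3, 2.5] Tq [-0.04, 0.39, -0.04] q6 2.5
lift t 13.7 pos [446.3, -153.9, 99.6] w 30.0 gf 30.0 F [0.4, 0.7, -2.9] Tq [0.11, -0.05, 0.05] q6 2.5
turned t 16.7 pos [510.0, -129.9, 120.0] w 30.4 gf 3.0 F [-0.2, 0.7, -3.8] Tq [0.05, -0.11, -0.0] q6 -0.37
40998 [ 96.4 108.7 117.2]
```

View pics/tray_held.png

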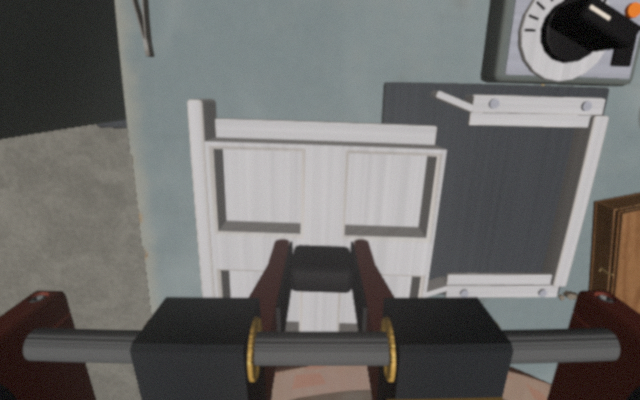

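The tray is held and roughly square, with its nose to the right (edge around column 440) and the rails ahead at columns 470–600. The grip force had dropped to 3 N, which is the slackening, so I'll re-grip and measure the held pose.

```bash
python3 - <<'E'
from h import *
robot.dwell(.3);st('a'); set_gripper(20); s=st('b')
C,p,d=shoot('wrist')
P,uv=cloud(C,d,np.ones_like(d,bool))
g=P[(P[:,2]>105)&(P[:,2]<130)&(P[:,0]<640)&(P[:,1]>-215)&(P[:,1]<-50)]
h,e=np.histogram(g[:,2],bins=25);print([(round(x,1),int(n)) for x,n in zip(e,h) if n>100])
zt=np.median(g[(g[:,2]<122)][:,2]);t=g[abs(g[:,2]-zt)<2.5]
print('top z',zt)
# plane tilt
A=np.c_[t[:,:2]-t[:,:2].mean(0),np.ones(len(t))];print('plane',np.linalg.lstsq(A,t[:,2],rcond=None)[0].round(4))
# left side edge of block (y max) & nose edge (x max)
f=lambda a,b:[round(v,4) for v in np.polyfit(a,b,1)]
xs=np.arange(455,570,5);ys=[np.percentile(t[abs(t[:,0]-x)<3][:,1],98) if (abs(t[:,0]-x)<3).sum()>10 else np.nan for x in xs];print(np.round(ys,1).tolist())
yy=np.arange(-140,-75,5);xx=[np.percentile(t[abs(t[:,1]-y)<3][:,0],98) if (abs(t[:,1]-y)<3).sum()>10 else np.nan for y in yy];print(np.round(xx,1).tolist())
E
```

```text
a t 17.1 pos [510.0, -130.0, 120.0] w 29.7 gf 30.0 F [-0.3, -0.6, -4.4] Tq [-0.04, -0.09, 0.03] q6 -0.37
b t 17.3 pos [510.0, -130.0, 120.0] w 29.9 gf 30.0 F [-0.1, -0.4, -3.1] Tq [-0.07, -0.09, -0.01] q6 -0.37
[(np.float64(105.0), 373), (np.float64(106.0), 382), (np.float64(107.0), 300), (np.float64(108.0), 275), (np.float64(109.0), 358), (np.float64(110.0), 377), (np.float64(111.0), 502), (np.float64(112.0), 1602), (np.float64(113.0), 4474), (np.float64(114.0), 6334), (np.float64(115.0), 3821), (np.float64(116.0), 793), (np.float64(125.0), 111), (np.float64(126.0), 180), (np.float64(127.0), 198), (np.float64(128.0), 264), (np.float64(129.0), 422)]
top z 114.20215274002517
plane [ 1.500000e-03 -2.230000e-02  1.143272e+02]
[-74.0, -73.3, -73.1, -72.8, -72.6, -72.3, -71.9, -71.6, -71.3, -71.6, -71.5, -71.3, -71.0, -70.7, -69.9, -69.6, -69.4, -69.2, -69.0, -68.7, -68.5, -68.1, -68.7]
[570.2, 569.7, 569.5, 568.8, 568.2, 568.7, 568.9, 568.5, 568.4, 568.1, 567.9, 567.7, 567.5]
```

```bash
cat >> h.py <<'E'
O=np.array([650.5,-124.6]);Y=0.042
def dk(x,y=0): return O+np.array([np.cos(Y)*x-np.sin(Y)*y,np.sin(Y)*x+np.cos(Y)*y])
E
python3 - <<'E'
from h import *
def go(xd,z,v=60,off=0): robot.movel([*(dk(xd)+[0.5,0.5+off]),z],v=v)
go(-124,60);st('hover')
for z in(46,44,43,42,41.5):
    go(-124,z,30);s=st('z%s'%z)
    if abs(s['force'][2]+3.5)>5: break
z=s['tool_pos'][2]
for xd in range(-118,-60,6):
    go(xd,z,50);s=st(xd)
    if np.linalg.norm(s['force'][:2])>15 : print('STOP');break
E
```

```text
hover t 18.6 pos [527.4, -129.4, 60.6] w 29.4 gf 30.0 F [0.1, 0.2, -3.6] Tq [-0.09, -0.14, 0.01] q6 -0.36
z46 t 19.2 pos [527.0, -129.3, 45.8] w 29.8 gf 30.0 F [-0.6, -0.7, -3.4] Tq [0.02, -0.05, -0.01] q6 -0.36
z44 t 19.4 pos [527.1, -129.3, 44.0] w 29.8 gf 30.0 F [0.4, 0.3, -4.1] Tq [0.01, -0.1, 0.02] q6 -0.36
z43 t 19.7 pos [527.1, -129.3, 42.9] w 30.2 gf 30.0 F [0.1, 0.8, -3.4] Tq [-0.03, -0.09, 0.01] q6 -0.36
z42 t 19.9 pos [527.3, -129.4, 42.4] w 29.8 gf 30.0 F [0.2, -0.3, -0.6] Tq [-0.03, -0.12, 0.03] q6 -0.36
z41.5 t 20.2 pos [527.4, -129.5, 42.1] w 29.6 gf 30.0 F [-2.1, -0.9, 1.1] Tq [0.07, -0.05, 0.03] q6 -0.36
-118 t 20.4 pos [533.9, -129.0, 42.2] w 29.8 gf 30.0 F [1.0, -0.5, -1.4] Tq [0.07, -0.46, -0.05] q6 -0.35
-112 t 20.7 pos [539.6, -128.6, 42.1] w 29.9 gf 30.0 F [0.4, 0.0, -0.4] Tq [0.27, -0.36, -0.05] q6 -0.35
-106 t 21.0 pos [545.6, -128.4, 42.1] w 29.6 gf 30.0 F [0.1, 1.0, 0.2] Tq [0.3, -0.31, -0.05] q6 -0.34
-100 t 21.2 pos [551.6, -128.2, 42.1] w 29.4 gf 30.0 F [0.4, 1.1, -0.8] Tq [0.21, -0.27, -0.0] q6 -0.34
-94 t 21.5 pos [557.6, -128.0, 42.1] w 29.8 gf 30.0 F [0.3, -0.1, -0.7] Tq [0.28, -0.31, -0.06] q6 -0.34
-88 t 21.8 pos [563.6, -127.8, 42.1] w 29.7 gf 30.0 F [0.1, 0.4, -1.0] Tq [0.23, -0.31, -0.04] q6 -0.33
-82 t 22.0 pos [569.6, -127.5, 42.2] w 30.0 gf 30.0 F [0.1, 0.4, -2.0] Tq [0.21, -0.26, 0.02] q6 -0.33
-76 t 22.3 pos [575.5, -127.2, 42.1] w 29.8 gf 30.0 F [1.0, 0.4, -0.6] Tq [0.17, -0.29, 0.01] q6 -0.33
-70 t 22.6 pos [581.6, -127.0, 42.1] w 29.4 gf 30.0 F [1.0, -0.1, -0.5] Tq [0.17, -0.24, -0.08] q6 -0.32
-64 t 22.8 pos [587.5, -126.8, 42.1] w 29.7 gf 30.0 F [0.9, 0.5, -1.9] Tq [0.19, -0.21, -0.06] q6 -0.32
```

```bash
python3 - <<'E'
from h import *
z=42.1
xd=-64
while xd<8:
    xd+=4 if xd<-8 else 1
    robot.movel([*(dk(xd)+[0.5,0.5]),z],v=40);s=status.state();f=s['force']
    if xd%8==0 or abs(f[0])>4: st(xd)
    if np.linalg.norm(f[:2])>18: print('STOP',xd);break
robot.dwell(.3);st('end')
C,p,d=shoot('wrist','ins1.png')
E
```

```text
-56 t 23.3 pos [595.3, -126.4, 42.1] w 29.8 gf 30.0 F [0.3, 0.2, 0.1] Tq [0.26, -0.09, 0.04] q6 -0.32
-48 t 23.8 pos [603.4, -126.1, 42.1] w 29.8 gf 30.0 F [0.4, 0.8, -0.1] Tq [0.18, -0.04, -0.02] q6 -0.31
-40 t 24.3 pos [611.4, -125.7, 42.1] w 29.5 gf 30.0 F [-0.6, 0.2, 0.1] Tq [0.16, -0.04, 0.04] q6 -0.31
-32 t 24.8 pos [619.4, -125.4, 42.1] w 29.6 gf 30.0 F [-0.4, 0.1, -0.1] Tq [0.22, 0.02, 0.02] q6 -0.31
-24 t 25.3 pos [627.3, -125.1, 42.1] w 29.7 gf 30.0 F [0.2, -0.4, -0.3] Tq [0.18, 0.08, 0.04] q6 -0.3
-16 t 25.8 pos [635.3, -124.8, 42.1] w 29.7 gf 30.0 F [0.5, -0.4, 0.1] Tq [0.16, 0.1, 0.07] q6 -0.3
-8 t 26.3 pos [643.4, -124.4, 42.1] w 29.9 gf 30.0 F [-1.1, -0.4, -0.4] Tq [0.19, 0.05, 0.04] q6 -0.3
0 t 28.3 pos [650.5, -124.0, 42.1] w 30.2 gf 30.0 F [-4.9, 0.4, 2.1] Tq [0.33, 0.82, -0.04] q6 -0.29
1 t 28.6 pos [650.8, -123.9, 42.1] w 29.7 gf 30.0 F [-8.4, 1.5, 3.0] Tq [0.43, 1.29, -0.27] q6 -0.29
2 t 28.8 pos [651.0, -123.7, 42.1] w 29.8 gf 30.0 F [-11.8, 2.2, 4.4] Tq [0.5, 1.88, -0.41] q6 -0.29
3 t 29.1 pos [651.1, -123.6, 42.2] w 29.7 gf 30.0 F [-16.1, 3.0, 5.8] Tq [0.53, 2.49, -0.38] q6 -0.29
4 t 29.3 pos [651.2, -123.5, 42.2] w 29.9 gf 30.0 F [-20.3, 2.3, 9.6] Tq [0.62, 3.14, -0.31] q6 -0.29
STOP 4
end t 29.6 pos [651.2, -123.5, 42.2] w 29.9 gf 30.0 F [-19.2, 2.6, 9.3] Tq [0.6, 3.03, -0.28] q6 -0.29
```

View pics/ins1.png

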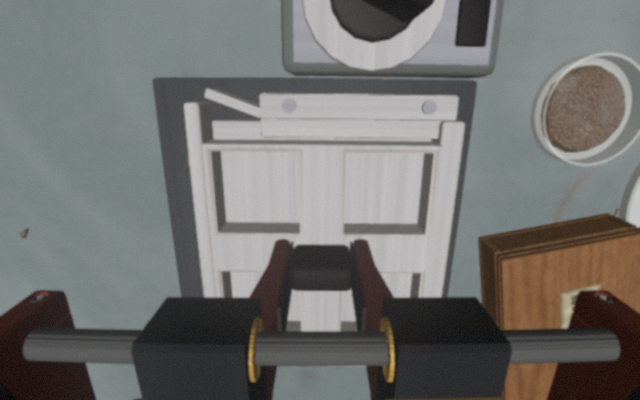

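```bash
cat >> h.py <<'E'
def jars(P):
    m=P[(P[:,2]>71)&(P[:,2]<78)&(P[:,0]<720)&(P[:,0]>330)&(P[:,1]>-30)&(P[:,1]<135)]
    m=m[np.hypot(m[:,0]-668.6,m[:,1]-3.5)>30]; out=[]
    while len(m)>150:
        c=np.median(m[:,:2],0)
        for r in(60,30,24,24): 
            k=np.hypot(*(m[:,:2]-c).T)<r
            if k.sum()<50: k=np.hypot(*(m[:,:2]-m[0,:2]).T)<40
            c=m[k][:,:2].mean(0)
        k=np.hypot(*(m[:,:2]-c).T)<40
        if k.sum()>150: out.append((*c.round(1),*np.round(cv2.minEnclosingCircle(m[k][:,:2].astype(np.float32))[0],1),int(k.sum())))
        m=m[~k]
    return out
E
python3 - <<'E'
from h import *
p0=status.state()['tool_pos']
robot.movel([650.9,-124,42.1],v=30);st('relax')
set_gripper(46);robot.movel([650.9,-124,150],v=150);st('up')
robot.move_to([650,-80,300],down(np.pi/2));robot.dwell(.3)
C,p,d=shoot('wrist','docked.png')
P,uv=cloud(C,d,np.ones_like(d,bool));np.save('docked.npy',P)
g=box(P,600,700,-170,-80,60,66);print('grip',len(g),rect(g),np.median(g[:,2]).round(1))
print('top z',np.median(box(P,600,700,-180,-70,30,40)[:,2]).round(1))
# pockets: floor points z<24 inside block
for nm,(x,y) in dict(p1=(-34,34),p3=(34,34),p0=(-34,-34),p2=(34,-34)).items():
    c=dk(x,y);q=box(P,c[0]-30,c[0]+30,c[1]-30,c[1]+30,15,21);print(nm,c.round(1),len(q),rect(q),np.median(q[:,2]).round(1))
robot.move_to([480,40,320],down(0));robot.dwell(.3)
C,p,d=shoot('wrist','j.png');P,uv=cloud(C,d,np.ones_like(d,bool));np.save('j.npy',P)
print(jars(P),status.state()['time'])
import pickle;pickle.dump((C,p,d),open('j.pkl','wb'))
E
```

```text
relax t 30.0 pos [650.6, -124.0, 42.0] w 29.6 gf 30.0 F [-2.5, 0.8, 1.2] Tq [0.22, 0.81, -0.07] q6 -0.29
up t 31.3 pos [650.5, -123.9, 148.6] w 45.9 gf 0.0 F [0.1, 0.6, -0.3] Tq [-0.05, -0.09, -0.01] q6 -0.29
grip 245 (array([ 652., -124.]), array([29.9, 13.9]), 2.5) 62.5
top z 35.8
p1 [615.1 -92.1] 1164 (array([616.4, -88.8]), array([52.6, 55.7]), 89.7) 17.9
p3 [683.  -89.2] 1118 (array([682.1, -86.1]), array([55.7, 50.3]), 1.9) 18.0
p0 [ 618. -160.] 848 (array([ 619.4, -162.6]), array([43.9, 40.3]), 2.8) 17.9
p2 [ 685.9 -157.1] 860 (array([ 688. , -159.1]), array([44.4, 40.3]), 2.8) 18.0
[(np.float64(594.7), np.float64(104.8), np.float64(594.9), np.float64(104.7), 900), (np.float64(433.5), np.float64(47.5), np.float64(433.3), np.float64(47.5), 652)] 34.2417
```

View pics/docked.png

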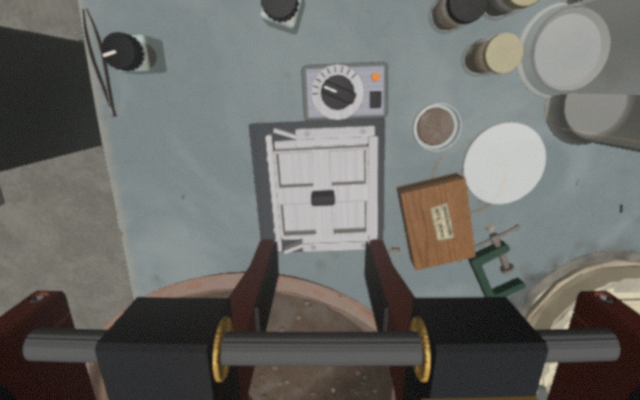

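View pics/j.png

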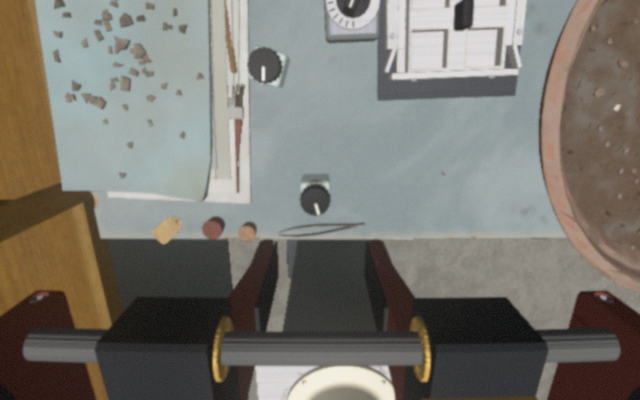

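Jar 1 has been knocked to about (595,105), and jar 2 is unchanged. The tray is home. Next I'll look at jar 2 from directly overhead and pick it up.

```bash
cat >> h.py <<'E'
def look(x,y,z=200,fn=None):
    robot.move_to([x,y-85,z],down(np.pi/2));robot.dwell(.3)
    C,p,d=shoot('wrist',fn);P,_=cloud(C,d,np.ones_like(d,bool))
    for it in range(3):
        k=P[(np.hypot(P[:,0]-x,P[:,1]-y)<26)&(P[:,2]>71)&(P[:,2]<80)]
        if it==0 and len(k)>50: x,y=k[:,:2].mean(0)
        elif len(k)>50: x,y=cv2.minEnclosingCircle(k[:,:2].astype(np.float32))[0]
    b=P[(np.hypot(P[:,0]-x,P[:,1]-y)<32)&(P[:,2]>42)&(P[:,2]<54)]
    c,s,a=rect(b); yaw=(a+45)%90-45
    print('cap',len(k),round(x,1),round(y,1),'body',len(b),c,s,yaw); return x,y,c,yaw
E
python3 - <<'E'
from h import *
look(433.3,47.5,200,'l2.png'); look(594.7,104.8,200,'l1.png'); print(status.state()['time'])
a,b=[cv2.imread('pics/l%d.png'%i)[20:220,190:450] for i in(2,1)]
cv2.imwrite('pics/l.png',cv2.resize(np.hstack([a,b]),None,fx=1.5,fy=1.5))
E
```

```text
cap 1735 432.3 47.7 body 371 [430.9  47.9] [42.2 40.9] 0.8999999999999986
cap 1733 594.8 105.3 body 343 [593.7 105.5] [40.5 42.6] -16.799999999999997
37.2083
```

View pics/l.png

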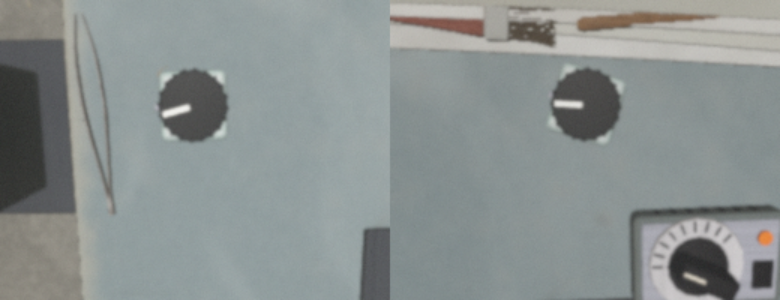

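```bash
cat >> h.py <<'E'
def held():
    s=st('held');t=np.array(s['tool_pos']);C,p,d=shoot('wrist');P,_=cloud(C,d,np.ones_like(d,bool))
    q=P-t;k=q[(np.hypot(q[:,0],q[:,1])<30)&(q[:,2]>30)&(q[:,2]<62)]
    zt=np.percentile(k[:,2],90) if len(k) else 0;m=k[k[:,2]>zt-3]
    print('cap rel TCP',len(m),np.round(cv2.minEnclosingCircle(m[:,:2].astype(np.float32))[0],1) if len(m)>5 else '',np.median(m[:,2]).round(1));return m
def pick(x,y,yawdeg,zt=150):
    R=down(np.radians(90+yawdeg))
    robot.move_to([x,y,zt],R);set_gripper(62);robot.movel([x,y,22],v=120);set_gripper(30);s=st('grip')
    robot.movel([x,y,zt],v=120);robot.dwell(.2);return held()
E
python3 - <<'E'
from h import *
pick(432.5,47.7,1)
E
```

```text
grip t 40.1 pos [432.6, 47.7, 22.3] w 40.0 gf 30.0 F [-0.2, 0.1, 2.0] Tq [-0.05, 0.1, -0.03] q6 0.01
held t 41.5 pos [432.2, 47.7, 149.3] w 40.2 gf 30.0 F [0.4, -0.3, -1.1] Tq [-0.06, -0.05, -0.04] q6 0.01
cap rel TCP 5159 [-0.1 11. ] 52.3
```

```bash
cat >> h.py <<'E'
def place(x,y,zt=150):
    R=down(np.pi/2+0.043)
    robot.move_to([x,y,zt],R);robot.movel([x,y,60],v=120);robot.dwell(.2);s0=st('above')
    for z in(54,50,47,45,43,41.5,40.5):
        robot.movel([x,y,z],v=40);s=status.state();df=np.array(s['force'])-s0['force']
        if np.abs(df).max()>4: st('contact z%s'%z)
        if df[2]>10: break
    return s
E
python3 - <<'E'
from h import *
place(683.5,-88.8)
robot.dwell(.2);st('end')
E
```

```text
above t 43.8 pos [684.1, -88.9, 61.3] w 39.8 gf 30.0 F [-0.1, -0.7, -1.3] Tq [-0.02, -0.1, 0.0] q6 -0.22
end t 45.8 pos [683.5, -88.8, 40.5] w 40.0 gf 30.0 F [0.1, 0.3, -1.2] Tq [-0.07, -0.1, -0.0] q6 -0.22
```

```bash
python3 - <<'E'
from h import *
robot.movel([683.5,-88.8,39.3],v=30);st('low');set_gripper(54);robot.movel([683.5,-88.8,150],v=150)
x,y,c,yaw=look(594.8,105.3)
if np.hypot(x-594.8,y-105.3)<5:
    pick(x,y,yaw)
    place(615.5,-91.7);robot.dwell(.2);st('end')
E
```

```text
low t 46.0 pos [683.7, -88.8, 40.4] w 39.7 gf 30.0 F [-3.0, 1.4, 4.9] Tq [0.07, 0.46, 0.02] q6 -0.22
cap 1749 594.3 105.3 body 349 [593.7 105.5] [40.5 42.7] -16.900000000000006
grip t 50.9 pos [594.5, 105.4, 22.4] w 39.4 gf 30.0 F [-0.6, 0.1, 2.2] Tq [-0.01, -0.01, -0.03] q6 0.41
held t 52.4 pos [594.0, 105.3, 149.1] w 39.7 gf 30.0 F [-0.8, 0.1, -1.0] Tq [-0.07, -0.07, 0.02] q6 0.41
cap rel TCP 5052 [ 3.3 10.9] 52.2
above t 54.3 pos [616.1, -91.8, 61.2] w 39.8 gf 30.0 F [0.5, -0.2, -1.8] Tq [-0.06, -0.11, 0.03] q6 -0.25
end t 56.3 pos [615.5, -91.7, 40.5] w 39.8 gf 30.0 F [-0.3, 0.1, -1.5] Tq [-0.03, -0.09, -0.01] q6 -0.25
```

```bash
cat >> h.py <<'E'
def unscrew(x,y,z0=70.5,q6s=1.1,n=9,step=0.3,lim=0.45):
    a=np.arctan2(y,x)+np.pi/2-q6s
    robot.move_to([x,y,150],down(a));set_gripper(50);robot.movel([x,y,z0],v=100);robot.dwell(.2);s0=st('at cap')
    set_gripper(28);s1=st('gripped');t0=s1['torque'][2]
    for i in range(1,n+1):
        robot.move_to([x,y,min(z0+1.3*step*i,z0+2.5)],down(a+step*i));s=status.state()
        print(round(step*i,2),'Tq',np.round(s['torque'],2),'F',np.round(s['force'],1),'w',round(s['width'],1),'gf',round(s['grasp_force'],1))
        if i>3 and abs(s['torque'][2]-t0)>lim: print('stop');break
    set_gripper(50);robot.movel([x,y,150],v=150)
E
python3 - <<'E'
from h import *
robot.movel([615.5,-91.7,39.3],v=30);st('low');set_gripper(54);robot.movel([615.5,-91.7,150],v=150)
robot.move_to([645,-165,230],down(np.pi/2));robot.dwell(.3)
C,p,d=shoot('wrist','in.png');P,_=cloud(C,d,np.ones_like(d,bool))
for x,y in((615.5,-91.7),(683.5,-88.8)):
    k=P[(np.hypot(P[:,0]-x,P[:,1]-y)<25)&(P[:,2]>86)&(P[:,2]<100)];print(len(k),cv2.minEnclosingCircle(k[:,:2].astype(np.float32)),np.median(k[:,2]))
cv2.imwrite('pics/inc.png',cv2.resize(cv2.imread('pics/in.png')[20:260,170:470],None,fx=1.8,fy=1.8))
E
```

```text
low t 56.6 pos [615.6, -91.7, 40.4] w 39.7 gf 30.0 F [-3.8, 1.1, 4.3] Tq [0.11, 0.55, -0.02] q6 -0.25
1594 ((616.7686157226562, -92.2912368774414), 19.75955581665039) 92.42292349272986
1586 ((684.1399536132812, -88.81053161621094), 19.765111923217773) 92.4066837518834
```

View pics/inc.png

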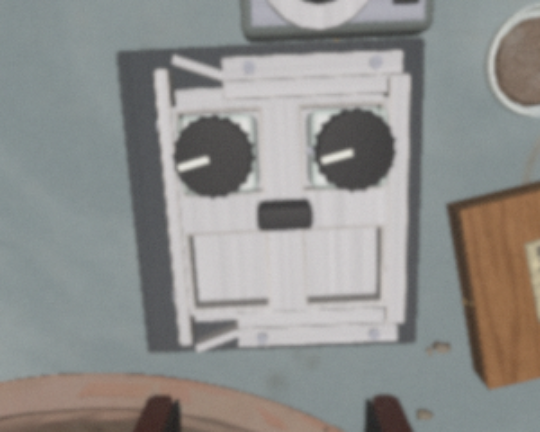

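Both jars are seated upright in the left pockets, with caps at crop pixels (215,155) and (355,150) and tops at z=92. Now to loosen the caps.

```bash
python3 - <<'E'
from h import *
unscrew(615.7,-91.9)
st()
E
```

```text
at cap t 61.5 pos [616.2, -92.0, 71.5] w 50.0 gf 0.0 F [0.2, 0.7, 0.1] Tq [-0.06, -0.02, -0.02] q6 1.05
gripped t 61.8 pos [615.8, -92.0, 70.8] w 37.0 gf 30.0 F [0.4, -0.4, 0.9] Tq [-0.04, 0.01, -0.0] q6 1.05
0.3 Tq [ 0.01  0.07 -0.02] F [-0.7  0.3  1.1] w 36.7 gf 30.0
0.6 Tq [0.01 0.16 0.  ] F [-0.1 -0.8  1.5] w 37.1 gf 30.0
0.9 Tq [-0.03  0.14  0.02] F [-0.2  0.1  1.5] w 37.0 gf 30.0
1.2 Tq [-0.03  0.01  0.04] F [-0.5 -0.3  1.2] w 37.3 gf 30.0
1.5 Tq [-0.03  0.01  0.1 ] F [-1.1 -0.1  1.9] w 36.9 gf 30.0
1.8 Tq [-0.09 -0.01  0.05] F [-0.9 -0.9  2.2] w 37.2 gf 30.0
2.1 Tq [-0.14  0.58 -0.03] F [-3.7 -0.2  3.5] w 37.1 gf 30.0
2.4 Tq [-0.49 -0.04 -0.25] F [-0.4 -2.4  2. ] w 37.0 gf 30.0
2.7 Tq [-0.52 -0.13 -0.41] F [ 1.1 -3.2  1.2] w 37.2 gf 30.0
 t 66.5 pos [615.5, -91.9, 149.2] w 49.9 gf 0.0 F [-0.3, -0.3, -0.3] Tq [0.08, -0.15, -0.01] q6 -1.65
```

```bash
python3 - <<'E'
from h import *
unscrew(683.4,-88.8)
robot.move_to([645,-165,230],down(np.pi/2));robot.dwell(.3)
C,p,d=shoot('wrist','un.png');P,_=cloud(C,d,np.ones_like(d,bool))
for x,y in((615.5,-91.7),(683.5,-88.8)):
    k=P[(np.hypot(P[:,0]-x,P[:,1]-y)<25)&(P[:,2]>86)&(P[:,2]<102)];print(len(k),cv2.minEnclosingCircle(k[:,:2].astype(np.float32)),np.median(k[:,2]))
g=box(P,600,700,-170,-105,60,66);print('grip',len(g),rect(g),np.median(g[:,2]).round(1))
g=P[(np.hypot(P[:,0]-668.6,P[:,1]-3.5)<24)&(P[:,2]>74)&(P[:,2]<82)];print('knob',len(g),rect(g) if len(g)>9 else '')
cv2.imwrite('pics/unc.png',cv2.resize(cv2.imread('pics/un.png')[0:240,170:470],None,fx=1.8,fy=1.8))
E
```

```text
at cap t 70.1 pos [683.9, -88.9, 71.6] w 50.1 gf 0.0 F [-0.3, 0.4, -0.5] Tq [0.04, 0.03, -0.01] q6 1.05
gripped t 70.5 pos [683.5, -88.7, 70.7] w 36.8 gf 30.0 F [-1.3, 0.6, 0.2] Tq [0.06, 0.08, 0.03] q6 1.05
0.3 Tq [0.22 0.09 0.02] F [-1.   0.8  1.3] w 36.9 gf 30.0
0.6 Tq [ 0.24 -0.02 -0.05] F [-0.7  2.3  1.7] w 36.9 gf 30.0
0.9 Tq [ 0.36 -0.01  0.01] F [-0.4  2.6  2.1] w 37.0 gf 30.0
1.2 Tq [ 0.52 -0.12  0.04] F [-0.6  2.7  2.7] w 37.1 gf 30.0
1.5 Tq [ 0.62 -0.12  0.01] F [-0.3  3.   3.5] w 37.1 gf 30.0
1.8 Tq [ 0.83 -0.03  0.11] F [-0.6  3.6  4.2] w 37.3 gf 30.0
2.1 Tq [ 0.78  0.82 -0.06] F [-4.3  4.1  5.4] w 36.9 gf 30.0
2.4 Tq [ 0.04  0.27 -0.16] F [-1.4 -0.3  2.8] w 37.1 gf 30.0
2.7 Tq [ 0.15  0.06 -0.15] F [-0.8  1.3  2.6] w 36.9 gf 30.0
1621 ((611.8063354492188, -93.96786499023438), 19.911598205566406) 94.92519064920049
1609 ((679.5418701171875, -88.07208251953125), 19.9399471282959) 94.93103221447956
grip 429 (array([ 648.3, -118.8]), array([94.9, 27.1]), 0.3) 62.8
knob 28 (array([680.3,  -7.9]), array([2.2, 9.1]), 89.6)
```

View pics/unc.png

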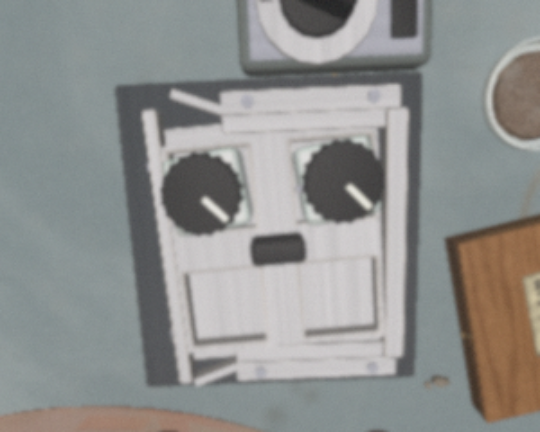

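The cap tops rose 2.5 mm and the ribs turned about 125°, so both caps are at the stop. The jars now read about 4–5 mm back in x, so the tray may have slid. I'll measure the gap to the backstop.

```bash
python3 - <<'E'
from h import *
robot.move_to([650,-80,300],down(np.pi/2));robot.dwell(.3)
C,p,d=shoot('wrist','docked2.png')
P,uv=cloud(C,d,np.ones_like(d,bool))
Pold=np.load('docked.npy')
for n,Q in(('old',Pold),('new',P)):
    g=box(Q,615,690,-136,-112,61.5,64);print(n,'grip',len(g),rect(g))
    # tail rear edge & backstop front edge profile along rows
    for y in(-150,-125,-100):
        s=Q[abs(Q[:,1]-y)<4]; t=s[(s[:,2]>31)&(s[:,2]<40)&(s[:,0]<735)&(s[:,0]>560)]
        h,e=np.histogram(t[:,0],bins=np.arange(565,735,2));on=[int(e[i]) for i in range(len(h)) if h[i]>0]
        low=s[(s[:,0]>700)&(s[:,0]<725)&(s[:,2]<30)]
        print(y,on[0],on[-1],'gap pts',len(low),low[:,0].round()[:6] if len(low) else '')
a=[cv2.resize(cv2.imread('pics/%s.png'%n)[115:260,240:400],None,fx=2.5,fy=2.5,interpolation=cv2.INTER_CUBIC) for n in('docked','docked2')]
cv2.imwrite('pics/cmp.png',np.hstack(a))
E
```

```text
old grip 197 (array([ 652.4, -123.3]), array([28.6, 13. ]), 3.8)
-150 585 723 gap pts 40 [700. 702. 703. 705. 706. 707.]
-125 583 723 gap pts 1 [713.]
-100 581 721 gap pts 44 [700. 702. 703. 704. 706. 707.]
new grip 194 (array([ 649.3, -123.9]), array([28.3, 12.8]), 4.3)
-150 581 723 gap pts 47 [701. 702. 703. 705. 706. 708.]
-125 581 723 gap pts 14 [712. 713. 713. 713. 712. 712.]
-100 577 721 gap pts 18 [710. 712. 711. 711. 710. 711.]
```

View pics/cmp.png

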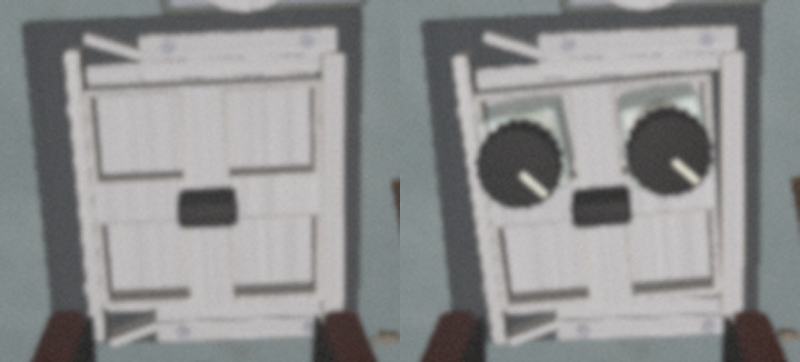

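The tray did slide back about 3 mm and turned slightly; the dark gap shows at the left end of the backstop, around (718,100). I'll push the tail home with closed fingers.

```bash
python3 - <<'E'
from h import *
R=down(np.pi/2+Y)
def push(yd,lim=18):
    s=None
    p=dk(-100,yd);robot.move_to([*p,150],R);set_gripper(0);robot.movel([*p,22],v=120);robot.dwell(.2);st('start')
    for i in range(1,40):
        robot.movel([*dk(-100+i,yd),22],v=20 if i>1 else 40);s=status.state()
        if s['force'][0]<-lim: break
    robot.dwell(.3);st('pushed xd=%d'%(-100+i))
    robot.movel([*dk(-105,yd),22],v=60);robot.movel([*dk(-105,yd),150],v=150)
push(25);push(0)
robot.move_to([650,-80,300],down(np.pi/2));robot.dwell(.3)
C,p,d=shoot('wrist','docked3.png')
P,uv=cloud(C,d,np.ones_like(d,bool))
g=box(P,615,690,-136,-112,61.5,64);print('grip',len(g),rect(g))
for y in(-150,-125,-100):
    s=P[abs(P[:,1]-y)<4];low=s[(s[:,0]>709)&(s[:,0]<725)&(s[:,2]<30)];t=s[(s[:,2]>31)&(s[:,2]<40)&(s[:,0]>560)];print(y,t[:,0].min().round(1),len(low))
for n in(0,1):
    x,y=((615.5,-91.7),(683.5,-88.8))[n];k=P[(np.hypot(P[:,0]-x,P[:,1]-y)<25)&(P[:,2]>86)&(P[:,2]<102)];print(len(k),cv2.minEnclosingCircle(k[:,:2].astype(np.float32)),np.median(k[:,2]))
g=P[(np.hypot(P[:,0]-668.6,P[:,1]-3.5)<24)&(P[:,2]>74)&(P[:,2]<82)];print('knob',len(g),rect(g) if len(g)>9 else '')
cv2.imwrite('pics/d3.png',cv2.resize(cv2.imread('pics/docked3.png')[40:260,240:420],None,fx=2.6,fy=2.6,interpolation=cv2.INTER_CUBIC))
E
```

```text
start t 80.6 pos [550.0, -103.9, 22.8] w 0.4 gf 0.0 F [0.8, -0.2, -0.2] Tq [-0.03, -0.07, -0.01] q6 -0.29
pushed xd=-72 t 87.9 pos [572.8, -101.4, 21.8] w 0.6 gf 10.9 F [-21.6, 5.2, 12.5] Tq [0.75, 3.54, 0.0] q6 -0.28
start t 91.5 pos [551.1, -128.9, 22.8] w 0.2 gf 0.0 F [0.4, -0.2, -0.2] Tq [-0.03, -0.09, 0.01] q6 -0.33
pushed xd=-72 t 98.8 pos [574.0, -127.8, 22.0] w 0.4 gf 11.0 F [-22.4, 0.5, 12.2] Tq [0.06, 3.5, 0.02] q6 -0.32
grip 192 (array([ 652.3, -124.4]), array([13.1, 27.3]), 89.8)
-150 585.3 11
-125 585.3 0
-100 583.7 1
916 ((616.731689453125, -92.77572631835938), 19.878450393676758) 94.63637168209439
917 ((684.8297119140625, -89.81526184082031), 19.67540740966797) 94.64691018050695
knob 438 (array([669. ,   3.1]), array([14. , 37.4]), 68.3)
```

View pics/d3.png

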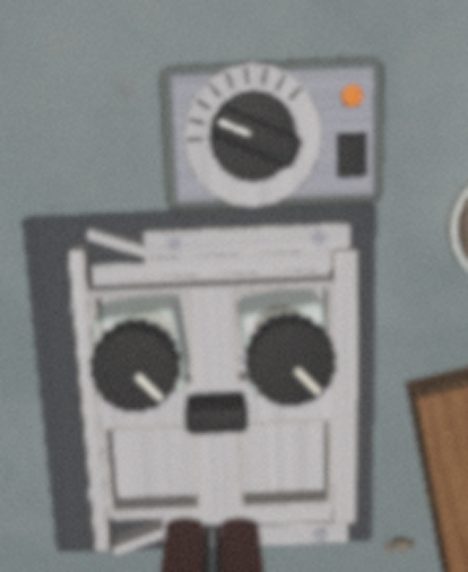

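The tray is home again and both caps are still loose. The knob bar is at (669,3), with its white end at upper left. I'll check the disc height, then turn it.

```bash
python3 - <<'E'
from h import *
C,p,d=shoot('wrist');P,_=cloud(C,d,np.ones_like(d,bool))
q=P[:,:2]-[668.8,3.3];r=np.hypot(*q.T);an=np.radians(-22);perp=abs(-np.sin(an)*q[:,0]+np.cos(an)*q[:,1])
for lo,hi in((9,13),(13,17),(17,21),(21,26)):
    m=(r<28)&(perp>lo)&(perp<hi);print(lo,hi,np.percentile(P[m][:,2],[10,50,90]).round(1))
x,y=668.5,3.4;a=np.radians(158)
robot.move_to([x,y,160],down(a));set_gripper(40);robot.movel([x,y,75],v=100)
for z in(68,62,58,55,53):
    robot.movel([x,y,z],v=40);robot.dwell(.1);s=st(z)
    if s['force'][2]>5: robot.movel([x,y,z+3],v=40);break
zz=s['tool_pos'][2] if s['force'][2]<5 else z+3
set_gripper(5);s=st('grip');t0=s['torque'][2]
for i in range(1,10):
    robot.move_to([x,y,round(zz,1)],down(a-0.3*i));s=status.state();print(round(.3*i,1),np.round(s['torque'],2),np.round(s['force'],1),round(s['width'],1))
    if i>6 and abs(s['torque'][2]-t0)>0.6: break
E
```

```text
9 13 [38.5 46.4 48.1]
13 17 [38.4 45.8 47.9]
17 21 [38.1 39.5 46.9]
21 26 [38.2 39.2 40.3]
68 t 104.9 pos [668.5, 3.4, 68.0] w 40.1 gf 0.0 F [-0.1, 0.8, 0.3] Tq [0.04, -0.16, -0.01] q6 -1.23
62 t 105.3 pos [668.4, 3.4, 61.9] w 40.3 gf 0.0 F [-0.6, 0.2, -0.2] Tq [0.01, -0.13, -0.02] q6 -1.23
58 t 105.6 pos [668.4, 3.4, 57.9] w 39.8 gf 0.0 F [-0.5, 0.2, 0.5] Tq [0.03, -0.19, 0.04] q6 -1.23
55 t 106.0 pos [668.5, 3.4, 54.9] w 39.9 gf 0.0 F [0.0, -0.8, 0.1] Tq [0.05, -0.12, 0.02] q6 -1.23
53 t 106.3 pos [668.5, 3.4, 52.9] w 39.8 gf 0.0 F [-0.4, 0.1, -0.1] Tq [-0.01, -0.15, 0.02] q6 -1.23
grip t 106.8 pos [668.3, 3.0, 53.0] w 13.9 gf 30.0 F [-1.4, -1.7, 0.8] Tq [-0.28, 0.05, 0.03] q6 -1.23
0.3 [-0.51  0.27 -0.04] [-2.1 -3.   2.6] 13.7
0.6 [-0.66  0.44  0.01] [-3.5 -3.7  3. ] 14.0
0.9 [-0.77  0.56  0.  ] [-3.7 -4.1  3. ] 13.7
1.2 [-0.79  0.78 -0.1 ] [-5.4 -3.8  2.6] 13.9
1.5 [-0.73  0.89 -0.07] [-5.7 -4.3  3.4] 13.9
1.8 [-0.74  1.03 -0.12] [-7.  -3.3  3.9] 14.0
2.1 [-0.51  0.82  0.59] [-5.2 -3.1  3.4] 15.2
2.4 [ 0.55 -0.39  0.93] [2.2 3.3 1.6] 21.8
```

```bash
python3 - <<'E'
from h import *
set_gripper(40);robot.movel([668.5,3.4,160],v=120)
robot.move_to([650,-80,300],down(np.pi/2));robot.dwell(.3)
C,p,d=shoot('wrist','k.png');P,_=cloud(C,d,np.ones_like(d,bool))
g=P[(np.hypot(P[:,0]-668.6,P[:,1]-3.5)<24)&(P[:,2]>74)&(P[:,2]<82)];print('knob',len(g),rect(g))
g=box(P,615,690,-136,-112,61.5,64);print('grip',len(g),rect(g))
for x,y in((615.5,-91.7),(683.5,-88.8)):
    k=P[(np.hypot(P[:,0]-x,P[:,1]-y)<25)&(P[:,2]>86)&(P[:,2]<102)];print(len(k),cv2.minEnclosingCircle(k[:,:2].astype(np.float32)),np.median(k[:,2]))
cv2.imwrite('pics/kc.png',cv2.resize(p[40:260,240:420,::-1],None,fx=2.6,fy=2.6,interpolation=cv2.INTER_CUBIC));st()
E
```

```text
knob 442 (array([668.7,   2.7]), array([36.9, 14.2]), 45.4)
grip 193 (array([ 652.4, -125.3]), array([29., 13.]), 4.0)
899 ((616.6380004882812, -92.7728042602539), 19.86402702331543) 94.69606195693365
906 ((684.6485595703125, -89.7943115234375), 19.713462829589844) 94.72474780630415
 t 113.1 pos [650.0, -79.8, 299.7] w 40.2 gf 0.0 F [0.0, -0.2, 0.7] Tq [-0.05, -0.09, 0.05] q6 -0.17
```

View pics/kc.png

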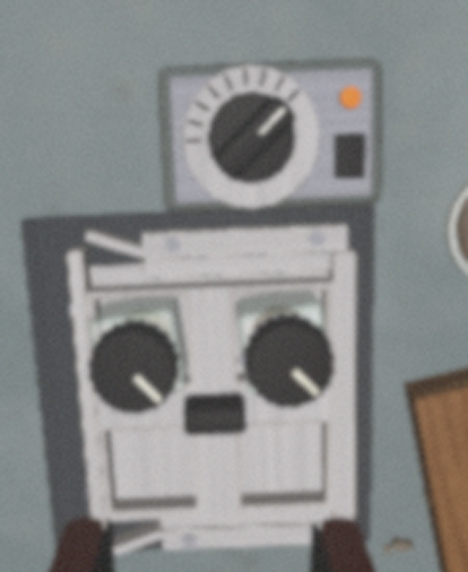

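The white line sits at the last dial tick, at 45°, and the stop torque was felt. The jars are upright, the ribs are at the open stop and the tray is home, so I'm handing in.

```bash
python3 -c "
from h import *
print(order.finish_job())"
```

```text
the job is handed in; nothing more can be done
None
```

I handed the job in, and no verdict came back: the last views show the tray home against the backstop, both jars (the only two there) upright with caps loosened to the stop, and the heat knob at full; the dish and tools were never deliberately touched, though I did not re-measure them.

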